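Show the seller which two mugs you want

ROBOT

A 7-joint arm with a two-finger parallel gripper is mounted at the origin on the work surface. World frame = base frame: x ahead of the robot, y to its left, z up, the work surface at z = 0. Lengths are in m, angles in rad, forces in N, time in s.
With the tool pointing down it reaches from about 0.4 to 0.85 m from the base axis. Payload 4.5 kg.
Tool frame: the origin (TCP) lies on the centre line of the jaws, within the pads' length; the fingertips stand 14 mm ahead of it and the grasp point (between the pads) lies 5 mm behind it; y points along the fingers, z is the direction in which the jaws open and shut, and the axes are right-handed (so a half turn about y gives the same grasp; the last joint's range is limited). The gripper opens to 88 mm and grips with 3 to 60 N. Pads are 18 mm wide; open, the fingers measure 123 mm over their backs; the gripper's body (75 mm by 187 mm) begins 45 mm behind the grasp point.
Start: joints at [1.248, 0.689, -0.195, 1.565, 0.157, 0.902, -0.215], TCP at [0.218, -0.586, 0.253] pointing down, gripper open.
Joint ranges: [-3.01, 3.01], [-0.46, 2.08], [-1.47, 1.51], [0.13, 2.56], [-1, 4.14], [0.04, 2.09], [-2.66, 2.66]. Speed limits (rad/s): [2.57, 2.57, 3.14, 3.14, 3.14, 3.14, 3.14].

INTERFACE

Orientations are given as a unit quaternion [x, y, z, w].
In Python, from plant import get_state, imaging, job gives the robot as it stands.
- The arm moves only by the tool send_rows, never from a script. Its argument "motion" is a list that holds one entry, the list of rows, each a list of 7 numbers: the turn, a rotation vector about the tool's x, y, z scaled (see below), then the shift along the tool's x, y, z scaled (see below), then the gripper's target within -1 to 1 (shut at 1, half-way at 0, fully open at -1). In form: [[[rx, ry, rz, tx, ty, tz, gripper], ...]]. A call has exactly 5 rows; each row shifts and turns the commanded pose from where the row before left it, along the tool's axes as they then stand; what a row does not reach is not made up. The controller multiplies each number of a shift by 0.02 m and each number of a turn by 0.08 rad. A row lasts 1/12 s, in which the tool goes at most 41.7 mm and 7.16 degrees, less where a joint would pass 70% of its speed; a pose out of reach is approached as far as the arm can. A call with a number of a shift or a turn outside -1 to 1 is refused whole. A call with a gripper value outside its range is refused whole. The fingers move at their own pace and stop on an object; "force" is the grip in N (left out, the last holds). Time passes only in rows, so rows that do not move let the fingers close, or fill a call up. It gives the time, the measured TCP pose, the force and the opening at its end, in the units of the state.
- get_state(): the state, without advancing time (a new reading comes with each control period).
- imaging.snapshot(name): name is "scene" or "top" or "wrist"; returns a dict with "img" (384x512x3 uint8, red, green, blue), "camera_matrix" (3x3 intrinsics, pixels), "R" (3x3) and "t" (3): a world point X has camera coordinates R X + t; the wrist camera has in their place "hand_eye" (4x4, takes a point from camera to tool coordinates, whose origin is the TCP and whose axes are the tool frame's). Camera axes: x right, y down, z forward; pixel columns grow to the right and rows downward; lengths in m; the calibration is good to about 2 mm. The wrist camera is an equidistant fisheye: a pixel r from the principal point sees the ray r / f radians off the axis. A picture is of the moment at which its call begins: read the wrist's pose just before it. There is no depth.
- job.finish_job(): hands the job in, once; it reports no verdict.
The state is a dict: "clock": time; "q": joint angles; "qd": joint speeds; "joint_torque": joint torques, N m; "tool_pos": TCP position; "eef_rot": TCP orientation; "contact_force": force on the tool from outside, world axes, zero at the start; "moment": the same for the moment, N m; "opening": opening from 0.0 (shut) to 1.0 (fully open).
Only numpy, scipy, OpenCV 4.12 (cv2) and the standard library are available. Lean on these libraries where they do the work, as an engineer would, in place of code of your own. Each camera call takes 0.05 s, during which the arm holds its last target.

TASK

At the garage-sale table, ring the counter bell to call the seller by pressing its plunger right down and letting it come up again. Then show which two mugs you want: point down at the plain orange mug, with the fingertips over the middle of its mouth and a few centimetres above the rim, for two seconds, and then in the same way at the plain dark blue mug, and finish still pointing at the dark blue one. Touch no mug, keep the fingertips out of them, and carry the hand high (10 cm or more above the rims) when passing over mugs, so that no other mug is pointed at.

Things in the scene. Friction and masses are not known exactly. Their poses are not given: they have to be found in the camera images.
- bell_top (a point): centre of the top face of the brass plunger (20 mm across, 8 mm thick) on the chrome counter bell; the bell is fixed to the table, 86 mm across, its dome 50 mm high; this point is 68 mm above the table at rest and goes down with the plunger
- bell_plunger (a joint): how far the bell's plunger is pressed down, m: 0 at rest, 0.005 fully down (rings from 0.003 on); a spring resists with 2 N at first and 4 N at the bottom, and returns it
- orange_mug: the plain all-orange ceramic mug, the first to point at; open at the top, 82 mm across, 98 mm high, standing loose and upright, with a handle that reaches 32 mm out from the wall; origin at the centre of its underside, z up to the mouth, the handle towards its +y
- navy_mug: the plain all-dark-blue ceramic mug, the second to point at; open at the top, 84 mm across, 98 mm high, standing loose and upright, with a handle that reaches 32 mm out from the wall; origin at the centre of its underside, z up to the mouth, the handle towards its +y
- orange_band_mug: bystander: white mug with one orange band; open at the top, 80 mm across, 95 mm high, standing loose and upright, with a handle that reaches 32 mm out from the wall; origin at the centre of its underside, z up to the mouth, the handle towards its +y
- blue_band_mug: bystander: white mug with a dark blue band below its rim; open at the top, 82 mm across, 100 mm high, standing loose and upright, with a handle that reaches 32 mm out from the wall; origin at the centre of its underside, z up to the mouth, the handle towards its +y
- green_mug: bystander: green mug with a thin ivory line; open at the top, 80 mm across, 94 mm high, standing loose and upright, with a handle that reaches 32 mm out from the wall; origin at the centre of its underside, z up to the mouth, the handle towards its +y
- yellow_mug: bystander: plain yellow mug; open at the top, 84 mm across, 92 mm high, standing loose and upright, with a handle that reaches 32 mm out from the wall; origin at the centre of its underside, z up to the mouth, the handle towards its +y
- ivory_mug: bystander: ivory mug with small red and green dabs; open at the top, 80 mm across, 100 mm high, standing loose and upright, with a handle that reaches 32 mm out from the wall; origin at the centre of its underside, z up to the mouth, the handle towards its +y

How it is judged:
On the way, in this order (a step that is already met when the one before it is completed fails the run):
1. the bell's plunger is pressed down (3 mm or more of its 5 mm) (value of joint bell_plunger above 0.003 m), for 0.05 s.
2. the bell is let go again (value of joint bell_plunger below 0.001 m), for 0.1 s.
3. the hand points at the orange mug from just above for 1.5 s without contact (horizontal distance between the grasp point and orange_mug below 0.035 m and z of the grasp point in the frame of orange_mug between 0.116 and 0.193 m and contact force between each of the fingers, the arm and orange_mug below 0.3 N), for 1.5 s.
4. then the hand points at the dark blue mug from just above for 1.5 s without contact (horizontal distance between the grasp point and navy_mug below 0.035 m and z of the grasp point in the frame of navy_mug between 0.116 and 0.193 m and contact force between each of the fingers, the arm and navy_mug below 0.3 N), for 1.5 s.
At the end, for the whole second after the job is handed in: The hand is still pointing at the dark blue mug: grasp point within 35 mm of the mug's axis and 18 to 95 mm above its rim (fingertips roughly 0 to 75 mm above it), touching nothing; the bell's plunger is up (within 1 mm); every mug stands upright (within 0.08 rad) within 6 mm of where it began (all of step 4 and distance of each of orange_mug, navy_mug, orange_band_mug, blue_band_mug, green_mug, yellow_mug, ivory_mug from where it was at the start of the episode below 0.006 m and angle between each of orange_mug, navy_mug, orange_band_mug, blue_band_mug, green_mug, yellow_mug, ivory_mug's own z axis and vertical below 0.08 rad and value of joint bell_plunger below 0.001 m).
It fails at once if a mug is touched by the hand or arm (contact force between any of the fingers, the arm and orange_mug above 0.3 N or contact force between any of the fingers, the arm and navy_mug above 0.3 N or contact force between any of the fingers, the arm and orange_band_mug above 0.3 N or contact force between any of the fingers, the arm and blue_band_mug above 0.3 N or contact force between any of the fingers, the arm and green_mug above 0.3 N or contact force between any of the fingers, the arm and yellow_mug above 0.3 N or contact force between any of the fingers, the arm and ivory_mug above 0.3 N).
It fails at once if a mug is moved by more than 15 mm, lifted or tipped (distance of any of orange_mug, navy_mug, orange_band_mug, blue_band_mug, green_mug, yellow_mug, ivory_mug from where it was at the start of the episode above 0.015 m or angle between any of orange_mug, navy_mug, orange_band_mug, blue_band_mug, green_mug, yellow_mug, ivory_mug's own z axis and vertical above 0.15 rad).
It fails at once if the fingertips go into a mug that is to be pointed at ((horizontal distance between the grasp point and orange_mug below 0.035 m and z of the grasp point in the frame of orange_mug below 0.106 m) or (horizontal distance between the grasp point and navy_mug below 0.035 m and z of the grasp point in the frame of navy_mug below 0.106 m)).
It fails at once if the hand points at a wrong mug: it comes low (fingertips within about 45 mm of the rim) over the middle of one ((horizontal distance between the grasp point and orange_band_mug below 0.03 m and z of the grasp point in the frame of orange_band_mug below 0.16 m) or (horizontal distance between the grasp point and blue_band_mug below 0.03 m and z of the grasp point in the frame of blue_band_mug below 0.165 m) or (horizontal distance between the grasp point and green_mug below 0.03 m and z of the grasp point in the frame of green_mug below 0.159 m) or (horizontal distance between the grasp point and yellow_mug below 0.03 m and z of the grasp point in the frame of yellow_mug below 0.157 m) or (horizontal distance between the grasp point and ivory_mug below 0.03 m and z of the grasp point in the frame of ivory_mug below 0.165 m)).
It also fails if it takes over 61 s, if anything falls off the work surface, if the arm or the gripper's body presses on something with over 40 N, if the wrist force passes 120 N, or if a joint passes its speed limit or range.

## Working session

There is one attempt and no reset: what is moved stays moved. The work goes in short steps, Python scripts to look and compute and a tool call to move; the robot and the scene stay as the last step left them, time stands still between calls to the robot, and variables do not carry over. Pictures are saved under pics/ and viewed, and the job is handed in when it is done.

Besides the shell and the picture viewer there is one more tool, called after ">>>" by a JSON object that holds its "name" and its "arguments", one argument or row to a line. send_rows: Moves the arm, as the interface text tells. Its arguments: {"type":"object","properties":{"motion":{"type":"array"},"force":{"type":"number"}},"required":["motion"]}

```bash
mkdir -p pics; ls
python3 - <<'E'
from plant import get_state, imaging, job
import cv2,numpy as np
s=get_state();print({k:np.round(v,3).tolist() for k,v in s.items()})
for n in ["scene","top","wrist"]:
    d=imaging.snapshot(n);cv2.imwrite(f"pics/{n}0.png",d["img"][:,:,::-1])
    print(n,{k:np.round(v,4).tolist() for k,v in d.items() if k!="img"})
E
```

```text
pics
{'clock': 0.0, 'q': [1.248, 0.69, -0.194, 1.566, 0.157, 0.902, -0.215], 'qd': [0.001, -0.001, 0.001, 0.0, -0.001, 0.0, -0.0], 'joint_torque': [-0.0, -52.756, -1.267, -15.343, -0.053, 0.006, 0.0], 'tool_pos': [0.218, -0.585, 0.252], 'eef_rot': [-0.126, 0.696, -0.695, 0.125], 'contact_force': [-0.97, -0.148, 0.161], 'moment': [0.011, 0.002, -0.014], 'opening': 0.998}
scene {'camera_matrix': [[399.8274, 0.0, 252.4779], [0.0, 399.8274, 188.6663], [0.0, 0.0, 1.0]], 'R': [[-0.4524, 0.8916, -0.0221], [0.6076, 0.2899, -0.7395], [-0.6529, -0.348, -0.6728]], 't': [0.253, -0.2862, 1.3023]}
top {'camera_matrix': [[408.4663, 0.0, 255.8925], [0.0, 408.4663, 188.7336], [0.0, 0.0, 1.0]], 'R': [[-0.0114, -0.9998, -0.0188], [-0.9877, 0.0142, -0.1557], [0.1559, 0.0168, -0.9876]], 't': [0.0041, 0.5461, 0.9104]}
wrist {'camera_matrix': [[297.3186, 0.0, 255.9331], [0.0, 297.3186, 197.448], [0.0, 0.0, 1.0]], 'hand_eye': [[0.0009, 0.9562, 0.2927, -0.0772], [0.0004, -0.2927, 0.9562, -0.1321], [1.0, -0.0007, -0.0007, 0.0007], [0.0, 0.0, 0.0, 1.0]]}
```

View pics/scene0.png

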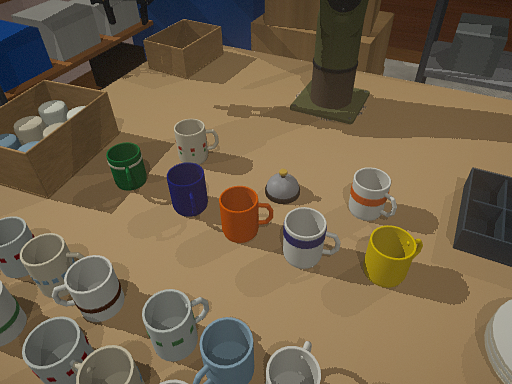

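View pics/top0.png

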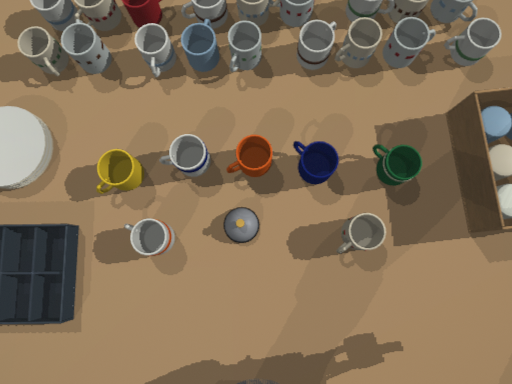

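View pics/wrist0.png

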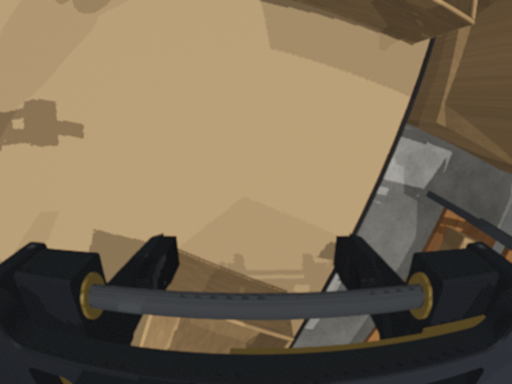

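Run:
```python
import cv2
a=cv2.imread("pics/top0.png")[120:260,90:440]
cv2.imwrite("pics/topz.png",cv2.resize(a[:, 110:270],None,fx=5,fy=5,interpolation=cv2.INTER_CUBIC)[:600]) # cols 200-360 rows120-240
a=cv2.imread("pics/scene0.png")[140:280,150:340]
cv2.imwrite("pics/scenez.png",cv2.resize(a,None,fx=4,fy=4,interpolation=cv2.INTER_CUBIC))
```

```text
(no output)
```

View pics/topz.png

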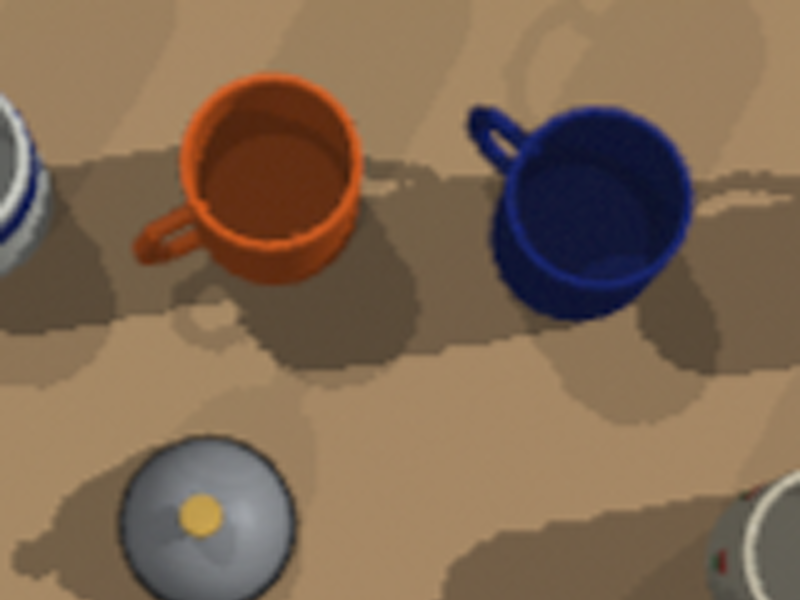

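View pics/scenez.png

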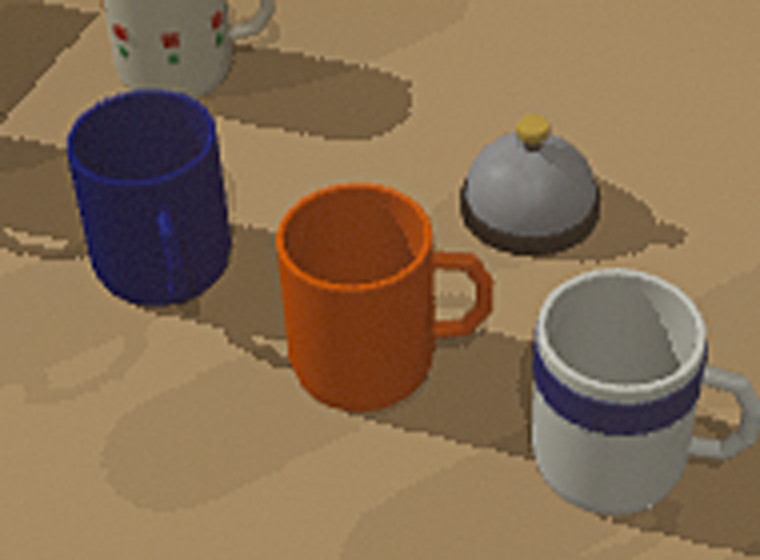

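Orange rim centre is at about (254.1,152.3) in top and (238.6,199.2) in scene. Navy is at (319.5,159.7) in top and (185.5,174.2) in scene. The plunger is at (240.1,223.1) in top and (283.2,171.6) in scene.

```bash
cat > h.py <<'E'
import numpy as np
from scipy.spatial.transform import Rotation as Ro
CAM={"scene":(399.8274,252.4779,188.6663),"top":(408.4663,255.8925,188.7336)}
def onz(d,u,v,z):
    K,R,t=d["camera_matrix"],d["R"],d["t"]
    r=R.T@np.linalg.inv(K)@np.array([u,v,1.]); c=-R.T@t
    return c+r*(z-c[2])/r[2]
E
python3 - <<'E'
from h import *
from plant import get_state, imaging
T=imaging.snapshot("top");S=imaging.snapshot("scene")
for n,z,a,b in [("orange",.098,(254.1,152.3),(238.6,199.2)),("navy",.098,(319.5,159.7),(185.5,174.2)),("bell",.068,(240.1,223.1),(283.2,171.6)),
 ("oband",.095,(151,237),None),("bband",.1,(188,154),None),("green",.094,(402,165),None),("yellow",.092,(120,170),None),("ivory",.1,(366,231),None)]:
    print(n,onz(T,*a,z).round(4), onz(S,*b,z).round(4) if b else "")
s=get_state();R=Ro.from_quat(s["eef_rot"]).as_matrix();print(R.round(3),s["clock"])
E
```

```text
orange [ 0.6196 -0.0008  0.098 ] [0.6246 0.0033 0.098 ]
navy [ 0.6004 -0.1456  0.098 ] [ 0.6049 -0.1418  0.098 ]
bell [0.4646 0.0329 0.068 ] [0.4702 0.0372 0.068 ]
oband [0.4349 0.2255 0.095 ] 
bband [0.6176 0.1465 0.1   ] 
green [ 0.5865 -0.3277  0.094 ] 
yellow [0.5852 0.3004 0.092 ] 
ivory [ 0.4418 -0.2392  0.1   ] 
[[-0.937 -0.     0.349]
 [-0.349  0.001 -0.937]
 [ 0.    -1.    -0.001]] 0.25
```

>>> {"name": "send_rows", "arguments": {
  "motion": [
    [[0,0,0,-0.5,0,-0.5,1],[0,0,0,-0.9,0,-0.99,1],[0,0,0,-0.9,0,-0.99,1],[0,0,0,-0.9,0,-0.99,1],[0,0,0,-0.9,0,-0.99,1]]
  ],
  "force": 20
}}

```text
clock: 0.67
tool_pos: [0.2643, -0.4722, 0.2527]
eef_rot: [-0.125, 0.696, -0.696, 0.125]
contact_force: [0.1, -0.0, 0.3]
opening: 0.649
```

>>> {"name": "send_rows", "arguments": {
  "motion": [
    [[0,0,0,-0.9,0,-0.99,1],[0,0,0,-0.9,0,-0.99,1],[0,0,0,-0.9,0,-0.99,1],[0,0,0,-0.9,0,-0.99,1],[0,0,0,-0.9,0,-0.99,1]]
  ]
}}

```text
clock: 1.08
tool_pos: [0.3141, -0.3481, 0.2528]
eef_rot: [0.125, -0.696, 0.696, -0.125]
contact_force: [0.0, -0.7, 0.0]
opening: 0.266
```

>>> {"name": "send_rows", "arguments": {
  "motion": [
    [[0,0,0,-0.9,0,-0.99,1],[0,0,0,-0.9,0,-0.99,1],[0,0,0,-0.9,0,-0.99,1],[0,0,0,-0.9,0,-0.99,1],[0,0,0,-0.9,0,-0.99,1]]
  ]
}}

```text
clock: 1.5
tool_pos: [0.3639, -0.2238, 0.2528]
eef_rot: [0.125, -0.696, 0.696, -0.126]
contact_force: [0.5, -0.2, -0.6]
opening: 0.001
```

>>> {"name": "send_rows", "arguments": {
  "motion": [
    [[0,0,0,-0.94,0,-1,1],[0,0,0,-0.94,0,-1,1],[0,0,0,-0.94,0,-1,1],[0,0,0,-0.94,0,-1,1],[0,0,0,-0.94,0,-1,1]]
  ]
}}

```text
clock: 1.92
tool_pos: [0.4171, -0.0972, 0.2528]
eef_rot: [0.125, -0.696, 0.696, -0.126]
contact_force: [-0.1, -0.0, -0.6]
opening: 0.005
```

>>> {"name": "send_rows", "arguments": {
  "motion": [
    [[0,0,0,-0.94,0,-1,1],[0,0,0,-0.94,0,-1,1],[0,0,0,-0.94,0.5,-1,1],[0,0,0,-0.94,1,-1,1],[0,0,0,-0.94,1,-1,1]]
  ]
}}

```text
clock: 2.33
tool_pos: [0.4709, 0.0294, 0.2027]
eef_rot: [0.125, -0.696, 0.696, -0.126]
contact_force: [-0.1, -0.8, 0.1]
opening: 0.007
```

>>> {"name": "send_rows", "arguments": {
  "motion": [
    [[0,0,0,0,1,-0.3,1],[0,0,0,0,0.5,0,1],[0,0,0,0,0,0,1],[0,0,0,0,0,0,1],[0,0,0,0,0,0,1]]
  ]
}}

```text
clock: 2.75
tool_pos: [0.4682, 0.0332, 0.1733]
eef_rot: [0.125, -0.696, 0.696, -0.126]
contact_force: [0.8, -1.0, 0.7]
opening: 0.004
```

Run:
```python
from plant import get_state, imaging
import cv2,numpy as np
s=get_state();print(s["clock"],s["tool_pos"],s["q"])
for n in ["wrist","top","scene"]:
    d=imaging.snapshot(n);cv2.imwrite(f"pics/{n}1.png",d["img"][:,:,::-1])
```

```text
2.75 [0.46817345 0.03321266 0.17334025] [-0.11331167  0.62812361 -0.08814063  2.10660265  0.13088134  0.41074341
 -1.5196449 ]
```

View pics/wrist1.png

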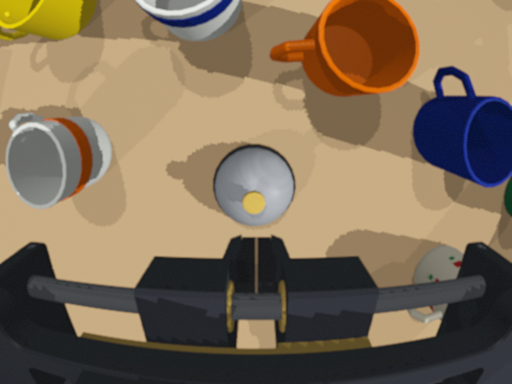

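View pics/scene1.png

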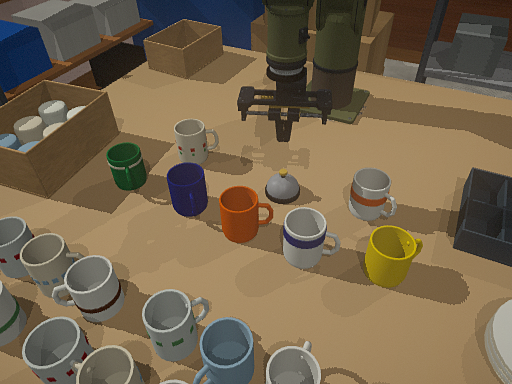

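```bash
cat >> h.py <<'E'
def wr(d,s,u,v,z):
    K=d["camera_matrix"];f=K[0,0]
    dx,dy=u-K[0,2],v-K[1,2];r=np.hypot(dx,dy);th=r/f
    ray=np.array([np.sin(th)*dx/r,np.sin(th)*dy/r,np.cos(th)])
    R=Ro.from_quat(s["eef_rot"]).as_matrix();H=np.array(d["hand_eye"])
    o=R@H[:3,3]+s["tool_pos"];w=R@H[:3,:3]@ray
    return o+w*(z-o[2])/w[2]
E
python3 - <<'E'
from h import *
from plant import get_state, imaging
import cv2
s=get_state();d=imaging.snapshot("wrist")
cv2.imwrite("pics/wz.png",cv2.resize(d["img"][150:230,200:310,::-1],None,fx=6,fy=6,interpolation=cv2.INTER_CUBIC))
print(wr(d,s,254,203,.068))
for n,z,c in [("orange",.098,[(317,44),(369,-4),(418,47),(369,94)]),]:
    print(n,[wr(d,s,*p,z).round(3) for p in c])
E
```

```text
[0.46771997 0.03417025 0.068     ]
orange [array([0.601, 0.036, 0.098]), array([0.655, 0.013, 0.098]), array([ 0.636, -0.036,  0.098]), array([ 0.583, -0.012,  0.098])]
```

View pics/wz.png

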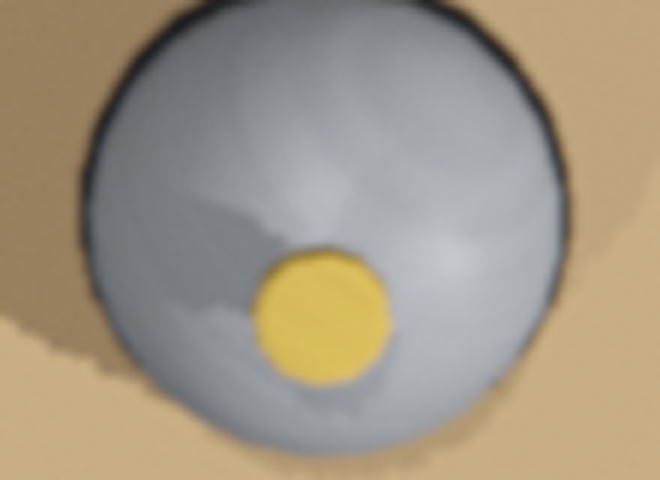

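>>> {"name": "send_rows", "arguments": {
  "motion": [
    [[0,0,0,0,1,0,1],[0,0,0,0,1,0,1],[0,0,0,0,1,0,1],[0,0,0,0,1,0,1],[0,0,0,0,0.5,0,1]]
  ]
}}

```text
clock: 3.37
tool_pos: [0.4674, 0.0335, 0.0815]
eef_rot: [0.126, -0.696, 0.696, -0.125]
contact_force: [0.5, 0.1, 2.0]
opening: 0.006
```

>>> {"name": "send_rows", "arguments": {
  "motion": [
    [[0,0,0,0,0.1,0,1],[0,0,0,0,0.1,0,1],[0,0,0,0,0,0,1],[0,0,0,0,0,0,1],[0,0,0,0,0,0,1]]
  ]
}}

```text
clock: 3.78
tool_pos: [0.4674, 0.0335, 0.0795]
eef_rot: [0.125, -0.696, 0.696, -0.125]
contact_force: [-3.0, 0.0, 2.3]
opening: 0.007
```

>>> {"name": "send_rows", "arguments": {
  "motion": [
    [[0,0,0,0,0.1,0,1],[0,0,0,0,0.05,0,1],[0,0,0,0,0,0,1],[0,0,0,0,0,0,1],[0,0,0,0,0,0,1]]
  ]
}}

```text
clock: 4.2
tool_pos: [0.4675, 0.0335, 0.0772]
eef_rot: [0.125, -0.696, 0.696, -0.126]
contact_force: [-4.3, -0.1, 19.3]
opening: 0.007
```

Run:
```python
from plant import get_state, imaging
import cv2,numpy as np
s=get_state();print(s["clock"],s["tool_pos"],s["contact_force"])
d=imaging.snapshot("scene")["img"][:,:,::-1]
w=imaging.snapshot("wrist")["img"][:,:,::-1]
cv2.imwrite("pics/press.png",np.hstack([cv2.resize(d[150:220,250:320],None,fx=5.7,fy=5.7,interpolation=cv2.INTER_CUBIC),cv2.resize(w[190:290,205:305],(399,399),interpolation=cv2.INTER_CUBIC)]))
```

```text
4.2 [0.46747524 0.03350205 0.07723522] [-4.25807638 -0.07613454 19.31532787]
```

View pics/press.png

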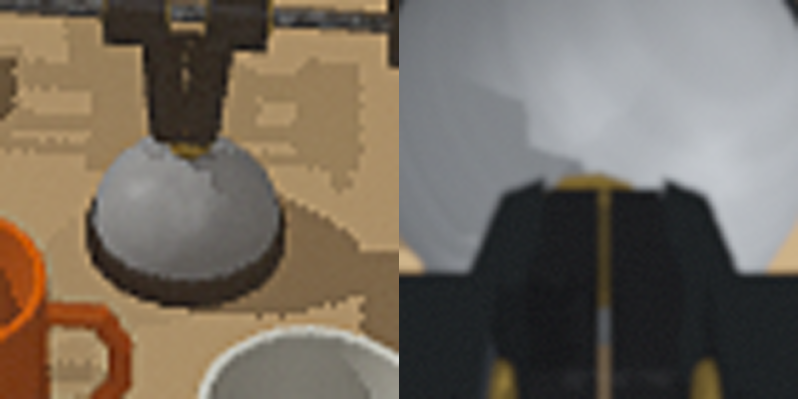

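The 19 N reading and the image show the plunger is bottomed out. I'm raising it now.

>>> {"name": "send_rows", "arguments": {
  "motion": [
    [[0,0,0,0,-0.2,0,1],[0,0,0,0,-1,0,1],[0,0,0,0,-1,0,1],[0,0,0,0,-1,0,1],[0,0,0,0,-1,0,1]]
  ]
}}

```text
clock: 4.72
tool_pos: [0.4687, 0.0338, 0.1608]
eef_rot: [0.125, -0.696, 0.696, -0.126]
contact_force: [-0.0, 0.1, -0.3]
opening: 0.006
```

>>> {"name": "send_rows", "arguments": {
  "motion": [
    [[0,0,0,0,-1,0,1],[0,0,0,0,-1,0,1],[0,0,0,0,-1,0,1],[0,0,0,0,-1,0,1],[0,0,0,0,0,0,1]]
  ]
}}

```text
clock: 5.13
tool_pos: [0.4706, 0.034, 0.2431]
eef_rot: [0.122, -0.696, 0.696, -0.128]
contact_force: [0.7, -0.6, 0.3]
opening: 0.004
```

Run:
```python
from plant import get_state, imaging
import cv2,numpy as np
s=get_state();print(s["clock"],s["tool_pos"],s["contact_force"])
w=imaging.snapshot("wrist")["img"][:,:,::-1]
cv2.imwrite("pics/w3.png",w)
```

```text
5.1333 [0.47059368 0.03401551 0.24308858] [ 0.66552327 -0.57447895  0.29409875]
```

View pics/w3.png

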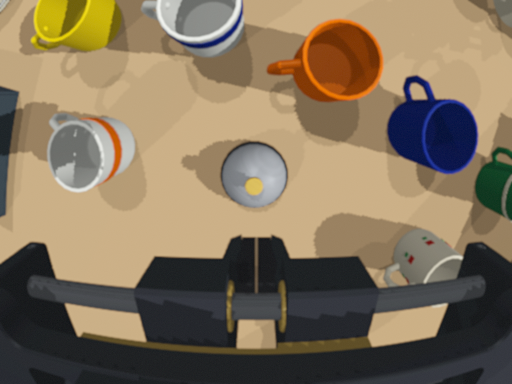

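The picture shows the plunger back up at about (254,186), with the orange mug at (340,60), navy at (435,133), and no mug moved. I'll check that the state hasn't changed before moving on.

Run:
```python
from plant import get_state
s=get_state();print(s["clock"],s["tool_pos"],s["eef_rot"])
```

```text
5.1833 [0.4696781  0.03387258 0.2414582 ] [ 0.12313871 -0.69583737  0.69597186 -0.12755543]
```

>>> {"name": "send_rows", "arguments": {
  "motion": [
    [[0,0,0,-0.92,0,0.6,1],[0,0,0,-0.92,0,0.6,1],[0,0,0,-0.92,0,0.6,1],[0,0,0,-0.92,0,0.6,1],[0,0,0,-0.92,0,0.6,1]]
  ]
}}

```text
clock: 5.6
tool_pos: [0.5756, 0.0093, 0.2384]
eef_rot: [-0.126, 0.696, -0.696, 0.125]
contact_force: [1.0, 0.6, -0.2]
opening: 0.007
```

>>> {"name": "send_rows", "arguments": {
  "motion": [
    [[0,0,0,-0.92,0,0.6,1],[0,0,0,-0.92,0,0.6,1],[0,0,0,0,0,0,1],[0,0,0,0,0,0,1],[0,0,0,0,0,0,1]]
  ]
}}

```text
clock: 6.02
tool_pos: [0.6166, 0.0002, 0.2385]
eef_rot: [-0.126, 0.696, -0.696, 0.125]
contact_force: [-1.3, -0.1, 0.3]
opening: 0.004
```

Run:
```python
from plant import get_state, imaging
import cv2,numpy as np
s=get_state();print(s["clock"],s["tool_pos"],s["contact_force"])
cv2.imwrite("pics/w4.png",imaging.snapshot("wrist")["img"][:,:,::-1])
```

```text
6.0167 [6.16636485e-01 1.93350459e-04 2.38467904e-01] [-1.26238185 -0.13463759  0.33190272]
```

View pics/w4.png

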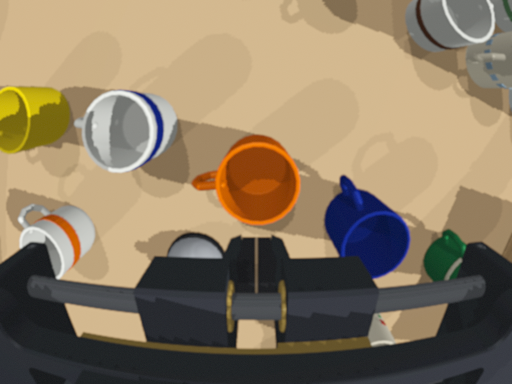

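Run:
```python
from h import *
from plant import get_state, imaging
s=get_state();d=imaging.snapshot("wrist")
for c in [[(216,183),(300,183),(258,140),(258,225)],[(333,240),(408,240),(372,192),(372,276)]]:
    P=np.array([wr(d,s,*p,.098) for p in c]);print(P.round(3),P.mean(0))
print(s["clock"])
```

```text
[[ 0.611  0.038  0.098]
 [ 0.639 -0.037  0.098]
 [ 0.663  0.015  0.098]
 [ 0.584 -0.014  0.098]] [0.6240871  0.00064644 0.098     ]
[[ 0.595 -0.093  0.098]
 [ 0.623 -0.179  0.098]
 [ 0.657 -0.11   0.098]
 [ 0.569 -0.159  0.098]] [ 0.61094331 -0.13506092  0.098     ]
6.0667
```

>>> {"name": "send_rows", "arguments": {
  "motion": [
    [[0,0,0,-0.25,0.8,0.1,1],[0,0,0,0,1,0,1],[0,0,0,0,1,0,1],[0,0,0,0,0.9,0,1],[0,0,0,0,0.5,0,1]]
  ]
}}

```text
clock: 6.53
tool_pos: [0.6213, 0.0001, 0.1539]
eef_rot: [-0.127, 0.696, -0.696, 0.125]
contact_force: [-0.7, -0.6, 0.5]
opening: 0.011
```

>>> {"name": "send_rows", "arguments": {
  "motion": [
    [[0,0,0,0,0,0,1],[0,0,0,0,0,0,1],[0,0,0,0,0,0,1],[0,0,0,0,0,0,1],[0,0,0,0,0,0,1]]
  ]
}}

```text
clock: 6.95
tool_pos: [0.6238, -0.0001, 0.1569]
eef_rot: [0.125, -0.696, 0.696, -0.126]
contact_force: [-0.9, 0.1, 0.1]
opening: 0.002
```

Run:
```python
from plant import get_state, imaging
import cv2,numpy as np
s=get_state();print(s["clock"],s["tool_pos"],s["contact_force"])
cv2.imwrite("pics/s5.png",imaging.snapshot("scene")["img"][:,:,::-1])
```

```text
6.95 [ 6.23806322e-01 -1.17245515e-04  1.56852070e-01] [-0.91624853  0.11282718  0.05111072]
```

View pics/s5.png

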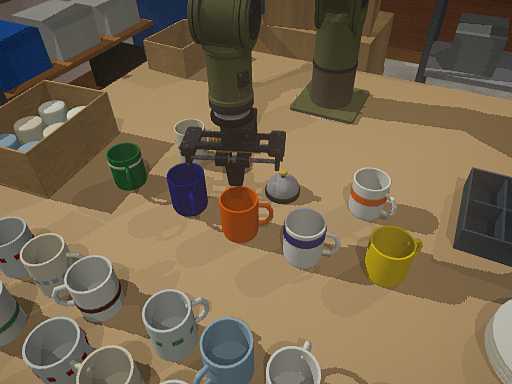

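The fingertips show at about (236,184), just above the orange mug's mouth at (238,199), and no mug is displaced. I'll hold here for more than two seconds.

>>> {"name": "send_rows", "arguments": {
  "motion": [
    [[0,0,0,0,0,0,1],[0,0,0,0,0,0,1],[0,0,0,0,0,0,1],[0,0,0,0,0,0,1],[0,0,0,0,0,0,1]]
  ]
}}

```text
clock: 7.42
tool_pos: [0.6231, -0.0002, 0.1557]
eef_rot: [0.125, -0.696, 0.696, -0.125]
contact_force: [0.1, 0.8, -0.4]
opening: 0.009
```

>>> {"name": "send_rows", "arguments": {
  "motion": [
    [[0,0,0,0,0,0,1],[0,0,0,0,0,0,1],[0,0,0,0,0,0,1],[0,0,0,0,0,0,1],[0,0,0,0,0,0,1]]
  ]
}}

```text
clock: 7.83
tool_pos: [0.6231, -0.0002, 0.1557]
eef_rot: [0.125, -0.696, 0.696, -0.126]
contact_force: [-0.2, -0.0, -0.0]
opening: 0.005
```

>>> {"name": "send_rows", "arguments": {
  "motion": [
    [[0,0,0,0,0,0,1],[0,0,0,0,0,0,1],[0,0,0,0,0,0,1],[0,0,0,0,0,0,1],[0,0,0,0,0,0,1]]
  ]
}}

```text
clock: 8.25
tool_pos: [0.6231, -0.0002, 0.1557]
eef_rot: [0.125, -0.696, 0.696, -0.125]
contact_force: [-0.1, 0.3, -0.4]
opening: 0.002
```

>>> {"name": "send_rows", "arguments": {
  "motion": [
    [[0,0,0,0,0,0,1],[0,0,0,0,0,0,1],[0,0,0,0,0,0,1],[0,0,0,0,0,0,1],[0,0,0,0,0,0,1]]
  ]
}}

```text
clock: 8.67
tool_pos: [0.6231, -0.0002, 0.1557]
eef_rot: [0.125, -0.696, 0.696, -0.125]
contact_force: [-0.1, 0.4, 0.5]
opening: 0.004
```

>>> {"name": "send_rows", "arguments": {
  "motion": [
    [[0,0,0,0,-0.5,0,1],[0,0,0,0,-1,0,1],[0,0,0,0,-1,0,1],[0,0,0,0,-1,0,1],[0,0,0,0,-1,0,1]]
  ]
}}

```text
clock: 9.08
tool_pos: [0.6231, -0.0001, 0.2474]
eef_rot: [0.125, -0.696, 0.696, -0.126]
contact_force: [0.8, 0.3, 0.4]
opening: 0.005
```

>>> {"name": "send_rows", "arguments": {
  "motion": [
    [[0,0,0,0.49,0,0.91,1],[0,0,0,0.49,0,0.91,1],[0,0,0,0.49,0,0.91,1],[0,0,0,0.49,0,0.91,1],[0,0,0,0.49,0,0.91,1]]
  ]
}}

```text
clock: 9.5
tool_pos: [0.6089, -0.1035, 0.2467]
eef_rot: [0.125, -0.696, 0.696, -0.126]
contact_force: [-0.4, -0.3, 0.8]
opening: 0.006
```

>>> {"name": "send_rows", "arguments": {
  "motion": [
    [[0,0,0,0.49,0,0.91,1],[0,0,0,0.49,0,0.91,1],[0,0,0,0,0,0,1],[0,0,0,0,0,0,1],[0,0,0,0,0,0,1]]
  ]
}}

```text
clock: 9.92
tool_pos: [0.6037, -0.1421, 0.2462]
eef_rot: [-0.126, 0.696, -0.695, 0.126]
contact_force: [0.0, 0.3, -0.6]
opening: 0.003
```

Run:
```python
from plant import get_state, imaging
import cv2,numpy as np
s=get_state();print(s["clock"],s["tool_pos"],s["contact_force"])
cv2.imwrite("pics/w6.png",imaging.snapshot("wrist")["img"][:,:,::-1])
```

```text
9.9167 [ 0.60367884 -0.14206047  0.24623284] [ 0.02514705  0.2941499  -0.61782572]
```

View pics/w6.png

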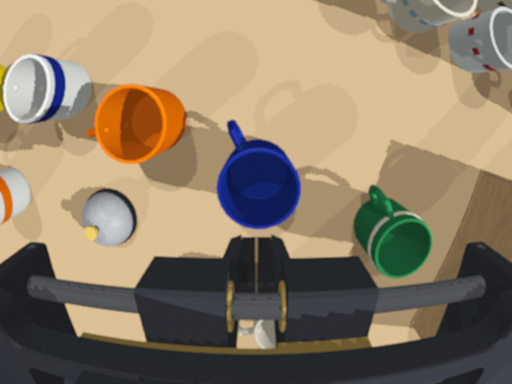

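The navy rim is centred at about (259,185) straight ahead of the jaws, the same view I had over the orange mug. I'm descending.

>>> {"name": "send_rows", "arguments": {
  "motion": [
    [[0,0,0,0,1,0,1],[0,0,0,0,1,0,1],[0,0,0,0,1,0,1],[0,0,0,0,1,0,1],[0,0,0,0,0.5,0,1]]
  ]
}}

```text
clock: 10.38
tool_pos: [0.6025, -0.1412, 0.1536]
eef_rot: [-0.127, 0.696, -0.695, 0.125]
contact_force: [-0.8, -0.2, -0.6]
opening: 0.006
```

>>> {"name": "send_rows", "arguments": {
  "motion": [
    [[0,0,0,0,0,0,1],[0,0,0,0,0,0,1],[0,0,0,0,0,0,1],[0,0,0,0,0,0,1],[0,0,0,0,0,0,1]]
  ]
}}

```text
clock: 10.8
tool_pos: [0.6041, -0.1436, 0.1569]
eef_rot: [0.125, -0.696, 0.696, -0.126]
contact_force: [-0.1, 0.6, 0.4]
opening: 0.007
```

>>> {"name": "send_rows", "arguments": {
  "motion": [
    [[0,0,0,0,0,0,1],[0,0,0,0,0,0,1],[0,0,0,0,0,0,1],[0,0,0,0,0,0,1],[0,0,0,0,0,0,1]]
  ]
}}

```text
clock: 11.22
tool_pos: [0.6033, -0.1435, 0.1557]
eef_rot: [0.125, -0.696, 0.696, -0.125]
contact_force: [0.1, 0.2, -0.2]
opening: 0.006
```

>>> {"name": "send_rows", "arguments": {
  "motion": [
    [[0,0,0,0,0,0,1],[0,0,0,0,0,0,1],[0,0,0,0,0,0,1],[0,0,0,0,0,0,1],[0,0,0,0,0,0,1]]
  ]
}}

```text
clock: 11.63
tool_pos: [0.6034, -0.1435, 0.1557]
eef_rot: [0.125, -0.696, 0.696, -0.125]
contact_force: [0.1, 0.8, -0.1]
opening: 0.008
```

>>> {"name": "send_rows", "arguments": {
  "motion": [
    [[0,0,0,0,0,0,1],[0,0,0,0,0,0,1],[0,0,0,0,0,0,1],[0,0,0,0,0,0,1],[0,0,0,0,0,0,1]]
  ]
}}

```text
clock: 12.05
tool_pos: [0.6034, -0.1435, 0.1558]
eef_rot: [0.125, -0.696, 0.696, -0.126]
contact_force: [0.0, 0.6, -0.8]
opening: 0.006
```

>>> {"name": "send_rows", "arguments": {
  "motion": [
    [[0,0,0,0,0,0,1],[0,0,0,0,0,0,1],[0,0,0,0,0,0,1],[0,0,0,0,0,0,1],[0,0,0,0,0,0,1]]
  ]
}}

```text
clock: 12.47
tool_pos: [0.6034, -0.1435, 0.1557]
eef_rot: [0.125, -0.696, 0.696, -0.126]
contact_force: [0.1, 0.6, 0.1]
opening: 0.001
```

Run:
```python
from plant import get_state, imaging
import cv2,numpy as np
s=get_state();print(s["clock"],s["tool_pos"],s["contact_force"])
for n in ["scene","top"]: cv2.imwrite(f"pics/{n}7.png",imaging.snapshot(n)["img"][:,:,::-1])
```

```text
12.4667 [ 0.60336114 -0.14351742  0.15572932] [0.09602501 0.64337817 0.06765178]
```

View pics/scene7.png

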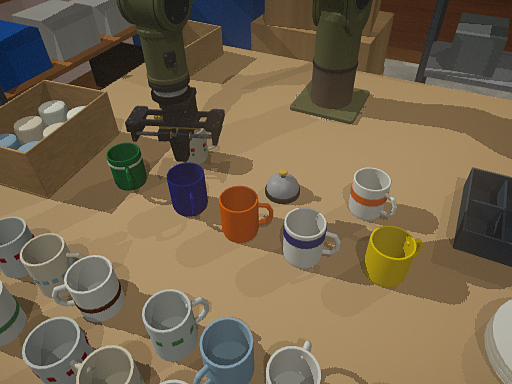

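View pics/top7.png

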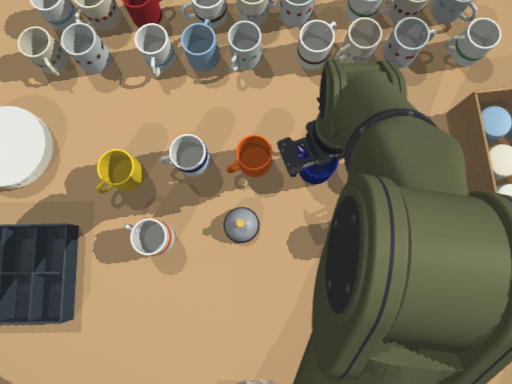

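The fingertips at scene (183,160) are just above the navy mouth at (186,174). The plunger is up and the mugs in view stand where they were at the start, so I'm handing in.

```bash
python3 -c "
from plant import job
print(job.finish_job())"
```

```text
the job is handed in; nothing more can be done
None
```

I rang the bell, pointed at the orange mug and then the dark blue one, and handed the job in at about 12.6 s with the hand still over the dark blue mug. No verdict is reported, so the results below are my own checks.

- **Bell:** I pressed with the fingers shut until the force read 19 N, which means the plunger was fully down. Later pictures show it back up.
- **Pointing:** I held over each mug for about 2 s, with the fingertips about 44 mm above the rim and no contact force beyond sensor noise. By my measurements the hand was within about 5 mm of each mug's axis.
- **Passing over mugs:** between mugs the fingertips were at least about 12 cm above the rims. No other mug was approached.
- **Mugs:** in the last scene and top pictures every mug I could see stands upright where it began. The arm hid the green and ivory mugs in the top picture. In the scene picture green looks unmoved, and ivory is partly hidden behind the gripper.
- **Disagreement:** the scene and top cameras differed by about 5 mm on positions, so I used the average. Wrist-camera readings of the bell and orange mug agreed with it. A rough wrist reading of the dark blue mug, taken off to one side, differed by about 12 mm, but the view from directly above showed it centred.

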